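Mesh the drive gear with the gearmotor and hold it home

ROBOT

A 6-joint arm with a two-finger parallel gripper is mounted at the origin on a cart in front of the work surface, level with it; the furniture and walls round the work are solid. World frame = base frame: x ahead of the robot, y to its left, z up, the work surface at z = 0. Lengths are in m, angles in rad, forces in N, time in s.
With the tool pointing down it reaches from about 0.425 to 0.95 m from the base axis. Payload 3.5 kg.
Tool frame: the origin (TCP) lies between the finger pads; the fingertips stand 25 mm ahead of it and the grasp point (between the pads) lies 6 mm ahead of it (ctrl.finger_overhang is the distance from the TCP to the fingertips, in m); x points along the fingers, y is the direction in which the jaws open and shut, and the axes are right-handed (so a half turn about x gives the same grasp; the last joint's range is limited). The gripper opens to 85 mm and grips with 20 to 120 N. Pads are 22 mm wide; open, the fingers measure 114 mm over their backs; the gripper's body (76 mm by 85 mm) begins 54 mm behind the grasp point. The pads swing forward as they close: fully open they stand 13 mm farther back than shut.
Start: joints at [-1.417, 0.286, 1.577, -0, 1.279, -0.15], TCP at [0.202, -0.644, 0.256] pointing down, gripper open.
Joint ranges: [-2.77, 2.77], [-0.9, 2.22], [0.21, 2.48], [-1.53, 4.67], [0.24, 2.81], [-2.84, 2.84]. Speed limits (rad/s): [2.79, 2.79, 3.14, 3.14, 3.14, 3.14].

INTERFACE

Orientations are given as a unit quaternion [x, y, z, w].
In Python, from plant import ctrl gives the robot as it stands.
- The arm moves only by the tool play_rows, never from a script. Its argument "targets" is a list of rows, each an object with "delta_pos": the shift along the world's x, y, z normalised to -1 to 1, where 1 is 1000 mm, a list of three; "delta_rot": the turn, a rotation vector about the world's x, y, z normalised to -1 to 1, where 1 is pi rad, a list of three; "claw": the finger opening in mm, from 0 to 85.4. In form: [{"delta_pos": [tx, ty, tz], "delta_rot": [wx, wy, wz], "claw": claw}, ...]. A call has 1 to 20 rows; each row is the pose to reach, as a shift and turn from the pose measured when the call began, turning the shorter way round; what a row does not reach only later rows make up. A row lasts 1/12 s, in which the tool goes at most 41.7 mm and 7.16 degrees, less where a joint would pass 70% of its speed; a pose out of reach is approached as far as the arm can. A call with a number of a shift or a turn outside -1 to 1 is refused whole. A call with a gripper value outside its range is refused whole. The fingers move at their own pace and stop on an object; "newtons" is the grip in N (left out, the last holds). Time passes only in rows, so rows that repeat a pose let the fingers close. It gives the time, the measured TCP pose, the force and the opening at its end, in the units of the state.
- ctrl.get_state(): the state, without advancing time (a new reading comes with each control period).
- ctrl.read_camera(name): name is "scene" or "top" or "wrist"; returns the picture (384x512x3 uint8, blue, green, red); there is no depth.
- ctrl.calibration(name): a dict with "fx", "fy", "cx", "cy" (pixels), "k1" (the pictures are not rectified: a ray, as slopes to the right and down, at radius r is drawn at 1 + k1 r^2 times it, then the intrinsics apply), "camera_from_world" (4x4, takes a point from world to camera coordinates). Camera axes: x right, y down, z forward; pixel columns grow to the right and rows downward; lengths in m; the calibration is good to about 2 mm. A picture is of the moment at which its call begins: read the wrist's pose just before it. calibration takes no time and is no camera call; for the wrist camera it gives the pose at the moment of the call.
- ctrl.sign_off(): hands the job in, once; it reports no verdict.
The state is a dict: "time": time; "qpos": joint angles; "dq": joint speeds; "joint_efforts": joint torques, N m; "eef_pos": TCP position; "tcp_rot": TCP orientation; "contact_force": force on the tool from outside, world axes, zero at the start; "wrist_torque": the same for the moment, N m; "opening": opening from 0.0 (shut) to 1.0 (fully open).
Only numpy, scipy, OpenCV 4.12 (cv2) and the standard library are available. Lean on these libraries where they do the work, as an engineer would, in place of code of your own. Each camera call takes 0.05 s, during which the arm holds its last target. There are 200 camera calls.

TASK

Lift the orange drive gear out of its wooden rest block, turn it until its cross-shaped stem meshes with the socket in the top of the blue gearmotor, and slide it fully home against the ejector spring, pressing gently so that the plastic does not crack. Finish while still holding it pressed fully home, upright, for me to fit the clip: do not let go, as the spring would push it out again. Leave the drink can, the green-lidded jar, the brass cap and the tape roll alone.

Things in the scene. Friction and masses are not known exactly. Their poses are not given: they have to be found in the camera images.
- gear_mid (a point): Centre (half-way up) of the loose orange plastic drive gear, 85 mm tall, 0.12 kg, upright in the rest block; z up. Below its hub: a toothed disc 66 mm across, 12 mm thick, underside 14.5 mm below this point; then a white cross stem, end 42.5 mm below this point. A quarter turn gives the same shape. It cracks if pressed on the gearmotor with over 40 N.
- gear_hub (a point): Centre of the gear's square hub, the place to grip: 26 x 26 mm, 45 mm tall (22.5 mm up and down from this point), faces square to the gear's x and y; 20 mm above the gear's centre.
- gear_stem (a point): Centre of the lower end of the gear's stem, 28 mm below the disc's underside. Two crossing wings along the gear's x and y, each 34 mm from tip to tip, 9 mm thick; the lower edges are rounded with 4.5 mm radius as a lead-in.
- socket_mouth (a point): Centre of the mouth of the cross-shaped socket in the flat steel top (60 x 60 mm) of the fixed blue gearmotor, 80 mm above the bench; z up, x to the motor at the back. Two crossing slots along x and y, each 37 mm long, 12 mm wide, 40 mm deep; any quarter turn fits. Fully home: the disc's underside lies on the steel top, the gear's centre 14.5 mm above this point.
- ejector (a joint): Brass spring ejector in the socket, 14 mm across: travel in m, 0 at rest, growing as it is pushed down. At rest its face is 16 mm below the mouth, where the stem meets it; 0.012 when the gear is fully home. It pushes up with 4 N at 0 and 8 N at 0.012, so it lifts the gear by 12 mm when let go.
- rest_block: Fixed light wooden block, 88 x 88 x 40 mm, origin at the centre of its underside; a round hole of 41 mm diameter and 34 mm depth in the middle of its top, in which the stem hangs while the disc rests on the wood (the disc's underside is 40 mm above the bench).
- drink_can_a_mid (a point): Bystander, to be left alone: red and white drink can, 66 mm across, 120 mm tall, standing on the bench; this point is its centre.
- bench_jar_13_mid (a point): Bystander, to be left alone: glass jar with green lid, 64 mm across, 102 mm tall, standing on the bench; this point is its centre.
- brass_cap_2_mid (a point): Bystander, to be left alone: brass cap, 33 mm across, 27 mm tall, standing on the bench; this point is its centre.
- masking_tape_mid (a point): Bystander, to be left alone: roll of masking tape lying flat, 104 mm across, 25 mm tall, standing on the bench; this point is its centre.
There are look-alikes about, which are no part of the job. Leave any purple or turquoise look-alike of the part that bears gear_mid alone.

How it is judged:
By the outcome, as a careful person would: the job done as asked, in the order asked, and still so for the second after the job is handed in, while the arm keeps its last pose, push and grip.
It also fails if it takes over 40 s, if anything falls off the work surface, if the arm or the gripper's body presses on something with over 40 N, if the wrist force passes 120 N, or if a joint passes its speed limit or range.

## Working session

There is one attempt and no reset: what is moved stays moved. The work goes in short steps, Python scripts to look and compute and a tool call to move; the robot and the scene stay as the last step left them, time stands still between calls to the robot, and variables do not carry over. Pictures are saved under pics/ and viewed, about 8 in all and at most 12, crops included, and the job is handed in when it is done.

Besides the shell and the picture viewer there is one more tool, called after "Emit:" as name([rows], argument=value, ...), one row to a line, values as JSON. play_rows: Moves the arm, as the interface text tells. Its arguments: {"type":"object","properties":{"targets":{"type":"array"},"newtons":{"type":"number"}},"required":["targets"]}

```bash
ls; mkdir -p pics; python3 - <<'E'
from plant import ctrl
import cv2
s=ctrl.get_state(); print(s)
for n in("scene","top"):
    im=ctrl.read_camera(n); cv2.imwrite(f"pics/{n}0.png",im); print(n,ctrl.calibration(n))
E
```

```text
pics
{'time': 0.0, 'qpos': array([-1.41699708e+00,  2.87172871e-01,  1.57815063e+00, -4.82662912e-06,
        1.27856747e+00, -1.50038023e-01]), 'dq': array([-2.60689208e-03, -5.83451532e-04,  4.90931247e-04,  1.41779786e-03,
        5.64858895e-04, -8.43517873e-05]), 'joint_efforts': array([-1.24571534e-04, -4.05980015e+01, -2.92624730e+01, -1.61687690e-04,
        5.88948184e-03,  4.39777025e-06]), 'eef_pos': array([ 0.20186187, -0.64350045,  0.25495657]), 'tcp_rot': array([-0.69895901, -0.10782296,  0.69896533, -0.10619781]), 'contact_force': array([-0.06399824, -0.49562258, -0.09055885]), 'wrist_torque': array([-0.00156288, -0.01226728, -0.02969231]), 'opening': 1.0011265297817138}
scene {'fx': 406.4795629888067, 'fy': 406.4795629888067, 'cx': 262.84725862245267, 'cy': 191.09708511667978, 'k1': -0.09229978352189053, 'camera_from_world': array([[-0.90250089, -0.43068428,  0.00178536,  0.44485538],
       [-0.20158758,  0.4187572 , -0.88544049,  0.1697625 ],
       [ 0.38059766, -0.79947074, -0.46474935,  1.02024686],
       [ 0.        ,  0.        ,  0.        ,  1.        ]])}
top {'fx': 453.94444790414593, 'fy': 453.94444790414593, 'cx': 254.6797240947034, 'cy': 205.77057497435408, 'k1': -0.1830309621900411, 'camera_from_world': array([[-0.32196928, -0.94674535,  0.00300431,  0.17181206],
       [-0.83371012,  0.28202171, -0.47475382,  0.438944  ],
       [ 0.44862369, -0.15536087, -0.88011351,  1.42006403],
       [ 0.        ,  0.        ,  0.        ,  1.        ]])}
```

```bash
python3 -c "
import cv2,numpy as np
a=cv2.imread('pics/scene0.png');b=cv2.imread('pics/top0.png')
cv2.imwrite('pics/s0.png',cv2.resize(a,(800,600)));cv2.imwrite('pics/t0.png',cv2.resize(b,(800,600)))"
```

```text
(no output)
```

View pics/s0.png

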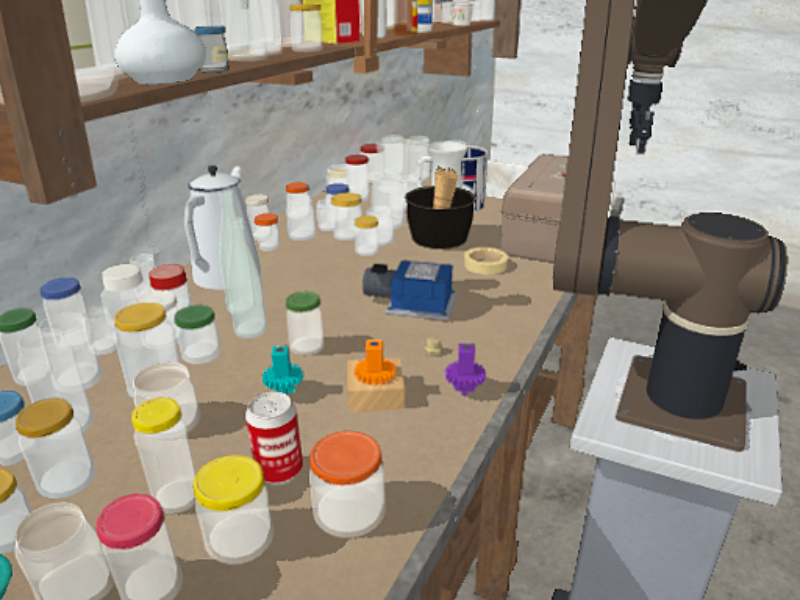

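View pics/t0.png

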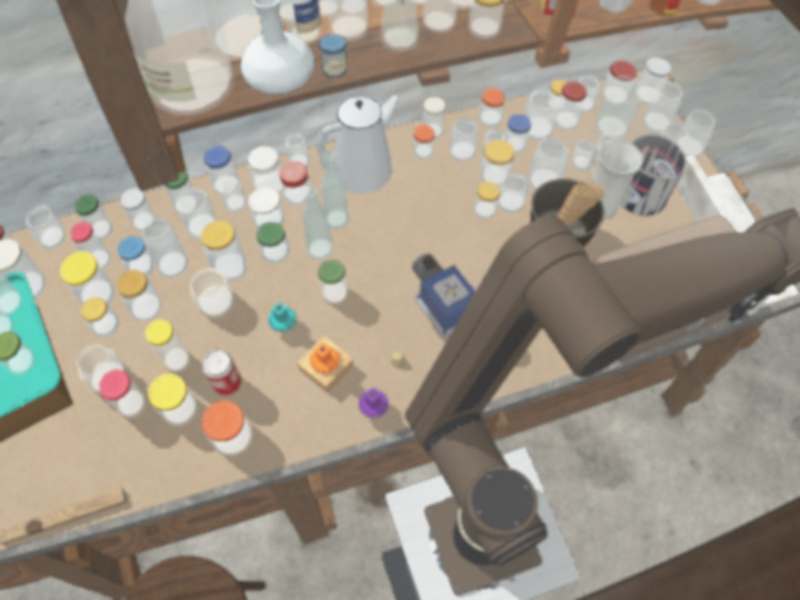

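The three gears are turquoise (scene 281,372), orange in the wooden block (375,362) and purple (465,368). Orange, in the block, is the one described. I'll confirm it in an enlarged crop, together with the motor at (420,285).

```bash
cat > h.py <<'E'
import numpy as np,cv2
from scipy.optimize import least_squares
from plant import ctrl
def proj(c,P):
    T=c["camera_from_world"];p=np.atleast_2d(P)@T[:3,:3].T+T[:3,3];s=p[:,:2]/p[:,2:];r=(s**2).sum(1,keepdims=True)
    return s*(1+c["k1"]*r)*c["fx"]+[c["cx"],c["cy"]]
def ray(c,uv):
    d=(np.array(uv,float)-[c["cx"],c["cy"]])/c["fx"];s=d.copy()
    for _ in range(20): s=d/(1+c["k1"]*(s@s))
    T=c["camera_from_world"];R=T[:3,:3];return -R.T@T[:3,3],R.T@np.array([s[0],s[1],1])
def atz(c,uv,z):
    o,d=ray(c,uv);return o+d*(z-o[2])/d[2]
def crop(im,x0,y0,w,h,k): return cv2.resize(im[y0:y0+h,x0:x0+w],None,fx=k,fy=k,interpolation=cv2.INTER_CUBIC)
E
python3 - <<'E'
from h import *
a=cv2.imread('pics/scene0.png');b=cv2.imread('pics/top0.png')
A=crop(a,215,205,66,50,6);B=crop(b,180,205,66,50,6);C=crop(a,230,160,66,50,6);D=crop(b,255,155,66,50,6)
cv2.imwrite('pics/c0.png',np.vstack([np.hstack([A,B]),np.hstack([C,D])]))
cs,ct=ctrl.calibration("scene"),ctrl.calibration("top")
print(atz(cs,np.array([375,342])/1.5625,.125),atz(ct,np.array([323,347])/1.5625,.125))
print(atz(cs,np.array([423,271])/1.5625,.08),atz(ct,np.array([451,291])/1.5625,.08))
for n,u,z in(("can",(222,360),.12),("jar",(331,271),.102),("purple",(373,397),.08),("turq",(281,312),.08),("cap",(397,357),.02),("tapeish",(520,350),.02)):print(n,atz(ct,np.array(u)/1.5625,z))
print("tape",atz(cs,np.array([486,260])/1.5625,.02))
E
```

```text
[0.44372717 0.22754651 0.125     ] [0.4563798  0.19274779 0.125     ]
[ 0.52172917 -0.11742304  0.08      ] [ 0.52226279 -0.12272441  0.08      ]
can [0.49759432 0.40380144 0.12      ]
jar [0.64680886 0.12188648 0.102     ]
purple [0.33334185 0.123456   0.08      ]
turq [0.59299101 0.25589218 0.08      ]
cap [0.43207447 0.03682065 0.02      ]
tapeish [ 0.35880957 -0.23294229  0.02      ]
tape [ 0.46737831 -0.35175856  0.02      ]
```

View pics/c0.png

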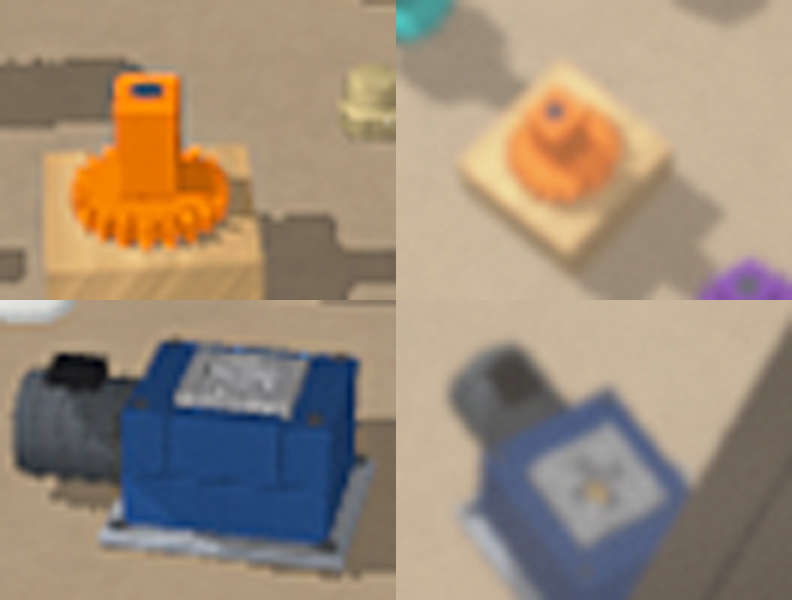

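Confirmed: the orange gear stands in the wooden block (crop hub hole at 147,90 and 553,108), and the socket mouth is at crop (242,383) and (598,490).

```bash
python3 - <<'E'
from h import *
cs,ct,cw=[ctrl.calibration(n) for n in("scene","top","wrist")]
f=lambda p,x,y:np.array(p)/6+[x,y]
print("hub",atz(cs,f((147,90),215,205),.097),atz(ct,f((157,108),180,205),.097))
print("sock",atz(cs,f((242,83),230,160),.08),atz(ct,f((202,190),255,155),.08))
q=[atz(ct,f(p,255,155),.08) for p in((132,167),(216,122),(272,187),(184,248))]
print(np.round(q,4),np.mean(q,0))
q=[atz(cs,f(p,230,160),.08) for p in((198,49),(308,53),(290,118),(175,106))]
print(np.round(q,4),np.mean(q,0))
q=[atz(cs,f(p,215,205),.097) for p in((115,75),(180,72),(180,99),(115,100))]
print(np.round(q,4))
from scipy.spatial.transform import Rotation as R
s=ctrl.get_state();Rt=R.from_quat(s["tcp_rot"]).as_matrix();print(Rt.round(3))
T=cw["camera_from_world"];Rc=T[:3,:3];o=-Rc.T@T[:3,3];print(cw["fx"],"cam in tool",Rt.T@(o-s["eef_pos"]),(Rc@Rt).round(3))
E
```

```text
hub [0.46459569 0.19291174 0.097     ] [0.46779328 0.19405111 0.097     ]
sock [ 0.5216199 -0.1142659  0.08     ] [ 0.52059139 -0.12218796  0.08      ]
[[ 0.5486 -0.0885  0.08  ]
 [ 0.5621 -0.147   0.08  ]
 [ 0.5093 -0.1622  0.08  ]
 [ 0.4872 -0.0982  0.08  ]] [ 0.5268277  -0.12398877  0.08      ]
[[ 0.5607 -0.1429  0.08  ]
 [ 0.5054 -0.1639  0.08  ]
 [ 0.4824 -0.087   0.08  ]
 [ 0.5411 -0.0743  0.08  ]] [ 0.52240479 -0.11704068  0.08      ]
[[0.4821 0.1883 0.097 ]
 [0.459  0.1745 0.097 ]
 [0.4492 0.1932 0.097 ]
 [0.4726 0.2054 0.097 ]]
[[-0.     0.299 -0.954]
 [ 0.002 -0.954 -0.299]
 [-1.    -0.002 -0.   ]]
285.49607304917026 cam in tool [-0.11774627  0.00048332 -0.0771188 ] [[-0.001  1.    -0.   ]
 [-0.301 -0.     0.954]
 [ 0.954  0.001  0.301]]
```

Emit:
play_rows([
  {"delta_pos":[0.02,0.03,0.05],"delta_rot":[0,0,0],"claw":85},
  {"delta_pos":[0.04,0.06,0.06],"delta_rot":[0,0,0],"claw":85},
  {"delta_pos":[0.32,0.52,0.05],"delta_rot":[0,0,0],"claw":85},
  {"delta_pos":[0.32,0.52,0.05],"delta_rot":[0,0,0],"claw":85},
  {"delta_pos":[0.32,0.52,0.05],"delta_rot":[0,0,0],"claw":85},
  {"delta_pos":[0.32,0.52,0.05],"delta_rot":[0,0,0],"claw":85},
  {"delta_pos":[0.32,0.52,0.05],"delta_rot":[0,0,0],"claw":85},
  {"delta_pos":[0.32,0.52,0.05],"delta_rot":[0,0,0],"claw":85},
  {"delta_pos":[0.32,0.52,0.05],"delta_rot":[0,0,0],"claw":85},
  {"delta_pos":[0.32,0.52,0.05],"delta_rot":[0,0,0],"claw":85},
  {"delta_pos":[0.32,0.52,0.05],"delta_rot":[0,0,0],"claw":85},
  {"delta_pos":[0.32,0.52,0.05],"delta_rot":[0,0,0],"claw":85},
  {"delta_pos":[0.32,0.52,0.05],"delta_rot":[0,0,0],"claw":85},
  {"delta_pos":[0.32,0.52,0.05],"delta_rot":[0,0,0],"claw":85},
  {"delta_pos":[0.32,0.52,0.05],"delta_rot":[0,0,0],"claw":85},
  {"delta_pos":[0.32,0.52,-0.05],"delta_rot":[0,0,0],"claw":85},
  {"delta_pos":[0.32,0.52,-0.05],"delta_rot":[0,0,0],"claw":85},
  {"delta_pos":[0.32,0.52,-0.05],"delta_rot":[0,0,0],"claw":85},
  {"delta_pos":[0.32,0.52,-0.05],"delta_rot":[0,0,0],"claw":85},
  {"delta_pos":[0.32,0.52,-0.05],"delta_rot":[0,0,0],"claw":85},
])

```text
time: 1.77
eef_pos: [0.5212, -0.1231, 0.2039]
tcp_rot: [-0.698, -0.108, 0.7, -0.106]
contact_force: [0.7, 0.3, 0.3]
opening: 0.997
```

```bash
cat > snap.py <<'E'
import sys
from h import *
import pickle
n=sys.argv[1];cw=ctrl.calibration("wrist");s=ctrl.get_state();im=ctrl.read_camera("wrist")
pickle.dump((cw,s),open(n+".pkl","wb"));cv2.imwrite(f"pics/{n}r.png",im);cv2.imwrite(f"pics/{n}.png",cv2.resize(im,(800,600),interpolation=cv2.INTER_CUBIC))
print(s["time"],s["eef_pos"],s["tcp_rot"],s["qpos"].round(3))
print("sock pred px800",proj(cw,[.522,-.118,.08])*1.5625, "hub",proj(cw,[.466,.1935,.097])*1.5625)
E
python3 snap.py w1
```

```text
1.7667 [ 0.52120281 -0.12313018  0.20388058] [-0.69800185 -0.10845332  0.69988856 -0.10576998] [-0.422  0.031  1.965  0.002  1.15   0.844]
sock pred px800 [[393.42484161 297.39821783]] hub [[-214.21436781  232.93683254]]
```

View pics/w1.png

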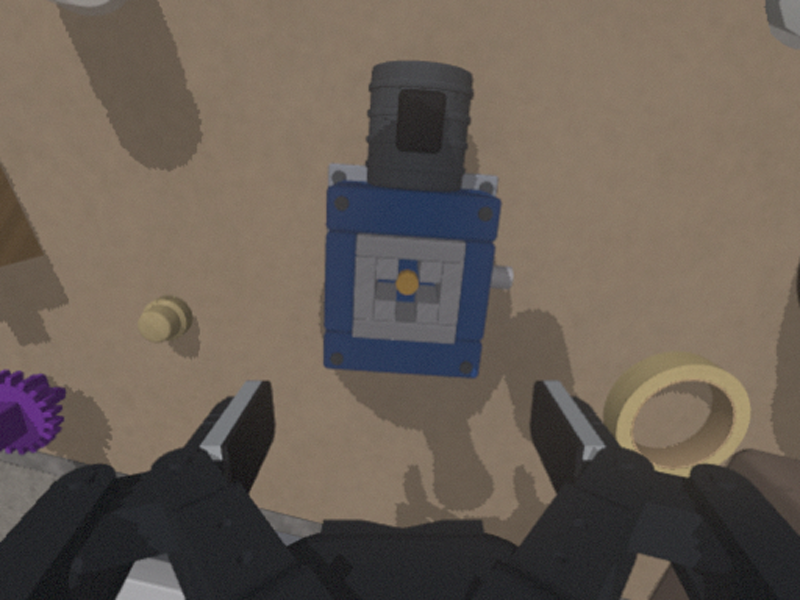

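The wrist picture shows the motor from above: steel plate with corners (358,235), (466,240), (457,342), (352,336), cross socket at (407,288) and ejector at (407,283). The tape roll is at (677,410), the cap at (165,318) and the purple gear at (25,410).

```bash
cat > m1.py <<'E'
from h import *
import pickle
cw,s=pickle.load(open("w1.pkl","rb"));im=cv2.imread("pics/w1r.png")
h=cv2.cvtColor(im,cv2.COLOR_BGR2HSV);m=((h[...,1]<60)&(h[...,2]>100)).astype(np.uint8)
z=np.zeros_like(m);z[145:225,220:303]=1;m*=z
m=cv2.morphologyEx(m,cv2.MORPH_CLOSE,np.ones((15,15)))
c=max(cv2.findContours(m,0,cv2.CHAIN_APPROX_NONE)[0],key=cv2.contourArea)[:,0]
P=np.array([atz(cw,p,.08) for p in c])
r=cv2.minAreaRect((P[:,:2]*1000).astype(np.float32));print("rect mm",r,c.min(0)*1.5625,c.max(0)*1.5625)
q=np.array([atz(cw,np.array(p)/1.5625,.08) for p in((358,235),(466,240),(457,342),(352,336))]);print(q[:,:2].round(4),q.mean(0))
for a,b in((0,1),(1,2),(3,2),(0,3)): d=q[b]-q[a];print(np.degrees(np.arctan2(d[1],d[0])).round(1),np.linalg.norm(d))
cv2.imwrite("pics/w1c.png",crop(im,205,140,100,90,7))
E
python3 m1.py
```

```text
rect mm ((527.78759765625, -124.2293701171875), (59.495628356933594, 59.08677291870117), 13.364827156066895) [353.125  235.9375] [464.0625 340.625 ]
[[ 0.5501 -0.0892]
 [ 0.5652 -0.1461]
 [ 0.5071 -0.1615]
 [ 0.4922 -0.1019]] [ 0.52864311 -0.12467359  0.08      ]
-75.2 0.05881957941101192
-165.1 0.06013516804418163
-76.0 0.061467075106854875
-167.7 0.05931091123903239
```

Emit:
play_rows([
  {"delta_pos":[-0.055,0.317,0.03],"delta_rot":[0,0,0.065],"claw":85},
  {"delta_pos":[-0.055,0.317,0.03],"delta_rot":[0,0,0.065],"claw":85},
  {"delta_pos":[-0.055,0.317,0.03],"delta_rot":[0,0,0.065],"claw":85},
  {"delta_pos":[-0.055,0.317,0.03],"delta_rot":[0,0,0.065],"claw":85},
  {"delta_pos":[-0.055,0.317,0.03],"delta_rot":[0,0,0.065],"claw":85},
  {"delta_pos":[-0.055,0.317,0.03],"delta_rot":[0,0,0.065],"claw":85},
  {"delta_pos":[-0.055,0.317,0.03],"delta_rot":[0,0,0.065],"claw":85},
  {"delta_pos":[-0.055,0.317,0.03],"delta_rot":[0,0,0.065],"claw":85},
  {"delta_pos":[-0.055,0.317,0.016],"delta_rot":[0,0,0.065],"claw":85},
  {"delta_pos":[-0.055,0.317,0.016],"delta_rot":[0,0,0.065],"claw":85},
  {"delta_pos":[-0.055,0.317,0.016],"delta_rot":[0,0,0.065],"claw":85},
  {"delta_pos":[-0.055,0.317,0.016],"delta_rot":[0,0,0.065],"claw":85},
])

```text
time: 2.82
eef_pos: [0.4683, 0.1924, 0.2237]
tcp_rot: [0.686, 0.178, -0.683, 0.177]
contact_force: [-0.5, -0.1, -1.2]
opening: 0.993
```

```bash
python3 snap.py w2
```

```text
2.8167 [0.46827736 0.19243905 0.22366951] [ 0.68569804  0.17762537 -0.68340168  0.17671889] [ 1.890e-01 -6.200e-02  2.018e+00  2.000e-03  1.182e+00  1.252e+00]
sock pred px800 [[833.16690429 437.04524386]] hub [[397.22756549 303.16177763]]
```

View pics/w2.png

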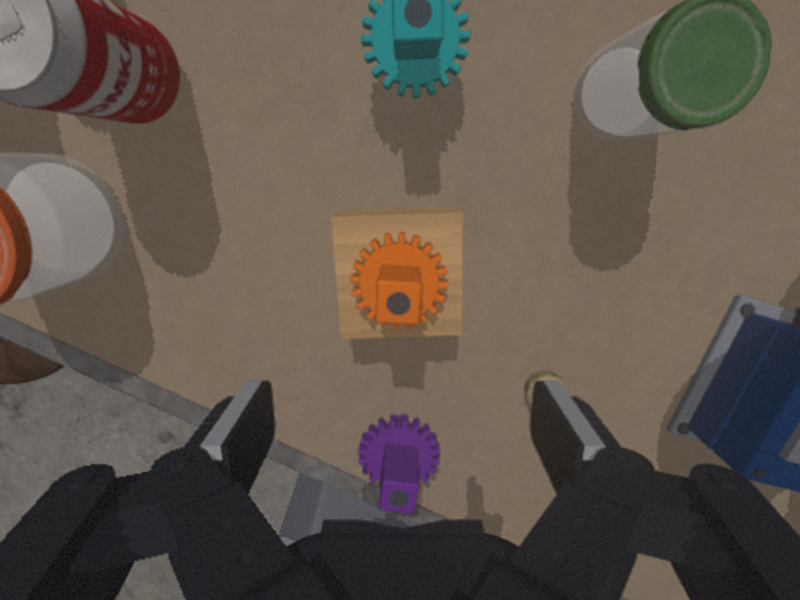

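The wrist picture shows the orange gear in its block, hub top at (398,303), hole in the middle. Purple is at (399,460) and turquoise at (416,40). The hub looks nearly square to the jaws.

```bash
python3 - <<'E'
from h import *
cv2.imwrite("pics/w2c.png",np.hstack([crop(cv2.imread("pics/w2r.png"),230,172,44,44,9),crop(cv2.imread("pics/w1r.png"),222,145,80,80,4.95)]))
E
```

```text
(no output)
```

View pics/w2c.png

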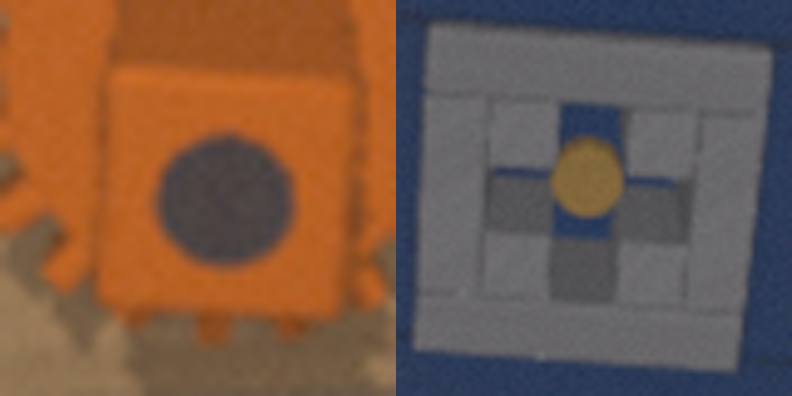

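```bash
python3 - <<'E'
from h import *
import pickle
from scipy.spatial.transform import Rotation as R
def go(n,pts,k,x0,y0,z,nm):
    cw,s=pickle.load(open(n+".pkl","rb"))
    q=np.array([atz(cw,(np.array(p)+.5)/k-.5+[x0,y0],z)[:2] for p in pts])
    print(nm,q.mean(0).round(4),[(round(float(np.degrees(np.arctan2(*(q[b]-q[a])[::-1])))%90,1),round(float(np.linalg.norm(q[b]-q[a])*1000),1)) for a,b in((0,1),(1,2),(3,2),(0,3))] if len(q)>1 else "")
    j=R.from_quat(s["tcp_rot"]).as_matrix()[:,1];print(" jaw deg mod90",np.degrees(np.arctan2(j[1],j[0]))%90, R.from_quat(s["tcp_rot"]).as_matrix()[:,0].round(4))
go("w2",[(112,68),(352,76),(346,316),(98,308)],9,230,172,.097,"hub")
go("w2",[(226,201)],9,230,172,.097,"hole")
go("w1",[(31,22),(375,45),(342,370),(18,350)],4.95,222,145,.08,"plate")
go("w1",[(161,172),(228,178),(222,241),(156,237)],4.95,222,145,.08,"cross")
go("w1",[(165,103),(230,106),(218,303),(154,300)],4.95,222,145,.08,"vslot")
print(ctrl.get_state()["eef_pos"])
E
```

```text
hub [0.467  0.1935] [(27.1, 23.6), (28.3, 25.2), (27.1, 25.1), (24.9, 25.2)]
 jaw deg mod90 29.021301361939315 [ 0.0028  0.0021 -1.    ]
hole [0.4663 0.1932] 
 jaw deg mod90 29.021301361939315 [ 0.0028  0.0021 -1.    ]
plate [ 0.5285 -0.1238] [(13.6, 59.2), (14.1, 60.6), (13.7, 59.9), (13.4, 60.6)]
 jaw deg mod90 17.425065653036953 [-0.0032  0.0033 -1.    ]
cross [ 0.5277 -0.1241] [(12.2, 11.9), (12.8, 11.8), (13.9, 11.9), (13.0, 12.1)]
 jaw deg mod90 17.425065653036953 [-0.0032  0.0033 -1.    ]
vslot [ 0.528 -0.124] [(14.8, 11.3), (14.7, 36.6), (14.7, 11.7), (14.2, 36.6)]
 jaw deg mod90 17.425065653036953 [-0.0032  0.0033 -1.    ]
[0.46830259 0.1922646  0.22348353]
```

Emit:
play_rows([
  {"delta_pos":[-0.002,0.001,-0.04],"delta_rot":[0,0,-0.011],"claw":85},
  {"delta_pos":[-0.002,0.001,-0.08],"delta_rot":[0,0,-0.011],"claw":85},
  {"delta_pos":[-0.002,0.001,-0.11],"delta_rot":[0,0,-0.011],"claw":85},
  {"delta_pos":[-0.002,0.001,-0.13],"delta_rot":[0,0,-0.011],"claw":85},
  {"delta_pos":[-0.002,0.001,-0.142],"delta_rot":[0,0,-0.011],"claw":85},
  {"delta_pos":[-0.002,0.001,-0.142],"delta_rot":[0,0,-0.011],"claw":85},
  {"delta_pos":[-0.002,0.001,-0.142],"delta_rot":[0,0,-0.011],"claw":85},
], newtons=60)

```text
time: 3.45
eef_pos: [0.4671, 0.1928, 0.0821]
tcp_rot: [0.689, 0.165, -0.686, 0.164]
contact_force: [0.3, 0.3, -0.2]
opening: 0.99
```

Emit:
play_rows([
  {"delta_pos":[-0.0005,0.0005,-0.001],"delta_rot":[0,0,0],"claw":45},
  {"delta_pos":[-0.0005,0.0005,-0.001],"delta_rot":[0,0,0],"claw":35},
  {"delta_pos":[-0.0005,0.0005,-0.001],"delta_rot":[0,0,0],"claw":20},
  {"delta_pos":[-0.0005,0.0005,-0.001],"delta_rot":[0,0,0],"claw":15},
  {"delta_pos":[-0.0005,0.0005,-0.001],"delta_rot":[0,0,0],"claw":15},
  {"delta_pos":[-0.0005,0.0005,-0.001],"delta_rot":[0,0,0],"claw":15},
  {"delta_pos":[-0.0005,0.0005,-0.001],"delta_rot":[0,0,0],"claw":15},
  {"delta_pos":[-0.0005,0.0005,-0.001],"delta_rot":[0,0,0],"claw":15},
  {"delta_pos":[-0.0005,0.0005,-0.001],"delta_rot":[0,0,0],"claw":15},
  {"delta_pos":[-0.0005,0.0005,-0.001],"delta_rot":[0,0,0],"claw":15},
], newtons=60)

```text
time: 4.28
eef_pos: [0.4674, 0.1935, 0.0821]
tcp_rot: [0.689, 0.165, -0.686, 0.164]
contact_force: [-0.3, -0.2, 5.9]
opening: 0.297
```

```bash
cat > st.py <<'E'
from h import *
from scipy.spatial.transform import Rotation as R
s=ctrl.get_state();M=R.from_quat(s["tcp_rot"]).as_matrix()
print(s["time"],s["eef_pos"].round(4),"jaw",np.degrees(np.arctan2(M[1,1],M[0,1]))%90,"toolx",M[:,0].round(4),"F",s["contact_force"].round(2),"M",s["wrist_torque"].round(2),"open mm",s["opening"]*85.4)
E
python3 st.py
```

```text
4.2833 [0.4674 0.1935 0.0821] jaw 26.949698625566626 toolx [ 0.0048  0.0024 -1.    ] F [-0.26 -0.21  5.93] M [0.03 0.01 0.  ] open mm 25.360616205270574
```

Emit:
play_rows([
  {"delta_pos":[0,0,0.025],"delta_rot":[0,0,0],"claw":15},
  {"delta_pos":[0,0,0.06],"delta_rot":[0,0,0],"claw":15},
  {"delta_pos":[0,0,0.095],"delta_rot":[0,0,0],"claw":15},
  {"delta_pos":[0.01,-0.03,0.1],"delta_rot":[0,0,-0.02],"claw":15},
  {"delta_pos":[0.02,-0.07,0.1],"delta_rot":[0,0,-0.04],"claw":15},
  {"delta_pos":[0.03,-0.11,0.1],"delta_rot":[0,0,-0.0735],"claw":15},
  {"delta_pos":[0.035,-0.15,0.1],"delta_rot":[0,0,-0.0735],"claw":15},
  {"delta_pos":[0.04,-0.19,0.1],"delta_rot":[0,0,-0.0735],"claw":15},
  {"delta_pos":[0.047,-0.23,0.1],"delta_rot":[0,0,-0.0735],"claw":15},
  {"delta_pos":[0.055,-0.265,0.1],"delta_rot":[0,0,-0.0735],"claw":15},
  {"delta_pos":[0.06,-0.295,0.1],"delta_rot":[0,0,-0.0735],"claw":15},
  {"delta_pos":[0.0613,-0.31,0.1],"delta_rot":[0,0,-0.0735],"claw":15},
  {"delta_pos":[0.0613,-0.3173,0.097],"delta_rot":[0,0,-0.0735],"claw":15},
  {"delta_pos":[0.0613,-0.3173,0.095],"delta_rot":[0,0,-0.0735],"claw":15},
  {"delta_pos":[0.0613,-0.3173,0.095],"delta_rot":[0,0,-0.0735],"claw":15},
])

```text
time: 5.53
eef_pos: [0.5276, -0.123, 0.1755]
tcp_rot: [0.703, 0.085, -0.701, 0.083]
contact_force: [-1.0, 0.0, -2.0]
opening: 0.296
```

```bash
python3 st.py; python3 - <<'E'
from h import *
cw=ctrl.calibration("wrist")
w=ctrl.read_camera("wrist");a=ctrl.read_camera("scene");b=ctrl.read_camera("top")
W=crop(w,140,90,240,180,1.66)
cv2.imwrite("pics/g1.png",np.vstack([np.hstack([crop(a,230,125,80,60,5),crop(w,176,120,160,120,2.5)]),np.hstack([crop(b,245,140,80,60,5),crop(a,200,100,160,120,2.5)])]))
E
```

```text
5.5333 [ 0.5276 -0.123   0.1755] jaw 13.700607087493296 toolx [ 0.0024  0.003  -1.    ] F [-0.97  0.   -1.98] M [0.01 0.03 0.02] open mm 25.273303907565122
```

View pics/g1.png

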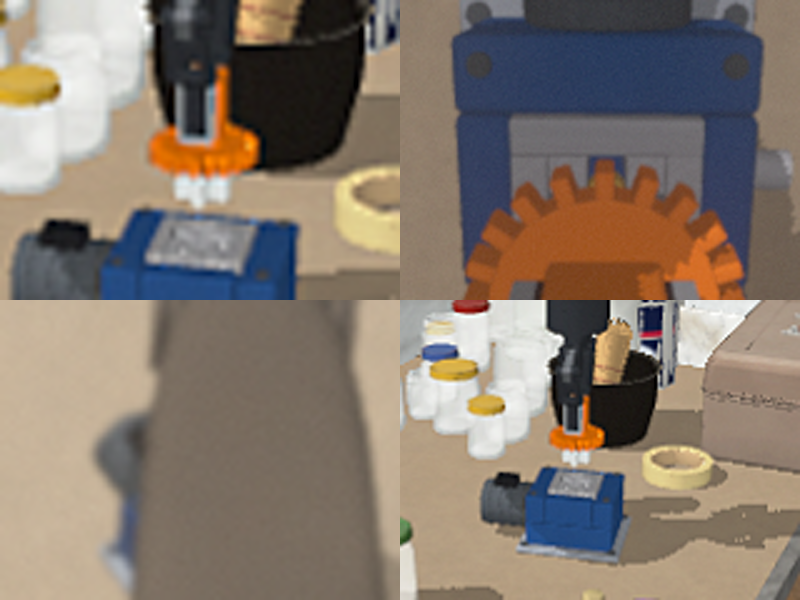

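The picture shows the gear upright in the jaws just above the steel plate, with its disc centred over the slot (wrist crop disc ~605, slot ~608), and square to it. I'll lower it gently while checking the force.

Emit:
play_rows([
  {"delta_pos":[0.001,-0.001,-0.01],"delta_rot":[0,0,0],"claw":15},
  {"delta_pos":[0.001,-0.001,-0.018],"delta_rot":[0,0,0],"claw":15},
  {"delta_pos":[0.001,-0.001,-0.023],"delta_rot":[0,0,0],"claw":15},
  {"delta_pos":[0.001,-0.001,-0.026],"delta_rot":[0,0,0],"claw":15},
  {"delta_pos":[0.001,-0.001,-0.028],"delta_rot":[0,0,0],"claw":15},
  {"delta_pos":[0.001,-0.001,-0.03],"delta_rot":[0,0,0],"claw":15},
  {"delta_pos":[0.001,-0.001,-0.03],"delta_rot":[0,0,0],"claw":15},
])

```text
time: 6.27
eef_pos: [0.5292, -0.1233, 0.1462]
tcp_rot: [0.703, 0.086, -0.701, 0.084]
contact_force: [0.4, 0.5, -1.0]
opening: 0.297
```

```bash
python3 st.py
```

```text
6.2667 [ 0.5292 -0.1233  0.1462] jaw 13.814611285722009 toolx [ 0.0038  0.0022 -1.    ] F [ 0.41  0.46 -0.99] M [-0.03 -0.    0.05] open mm 25.38120739604804
```

Emit:
play_rows([
  {"delta_pos":[-0.0005,-0.0005,-0.003],"delta_rot":[0,0,0],"claw":15},
  {"delta_pos":[-0.0005,-0.0005,-0.006],"delta_rot":[0,0,0],"claw":15},
  {"delta_pos":[-0.0005,-0.0005,-0.008],"delta_rot":[0,0,0],"claw":15},
  {"delta_pos":[-0.0005,-0.0005,-0.009],"delta_rot":[0,0,0],"claw":15},
])

```text
time: 6.6
eef_pos: [0.5285, -0.1238, 0.1368]
tcp_rot: [0.703, 0.086, -0.701, 0.084]
contact_force: [-0.5, -0.0, -1.7]
opening: 0.295
```

```bash
python3 st.py
```

```text
6.6 [ 0.5285 -0.1238  0.1368] jaw 13.801051369720042 toolx [ 0.0033  0.0025 -1.    ] F [-0.54 -0.01 -1.66] M [-0.01 -0.   -0.02] open mm 25.23289874510893
```

Emit:
play_rows([
  {"delta_pos":[0,0,-0.003],"delta_rot":[0,0,0],"claw":15},
  {"delta_pos":[0,0,-0.006],"delta_rot":[0,0,0],"claw":15},
  {"delta_pos":[0,0,-0.009],"delta_rot":[0,0,0],"claw":15},
  {"delta_pos":[0,0,-0.011],"delta_rot":[0,0,0],"claw":15},
  {"delta_pos":[0,0,-0.012],"delta_rot":[0,0,0],"claw":15},
  {"delta_pos":[0,0,-0.012],"delta_rot":[0,0,0],"claw":15},
])

```text
time: 7.1
eef_pos: [0.5289, -0.124, 0.1254]
tcp_rot: [0.704, 0.086, -0.7, 0.084]
contact_force: [-0.5, 1.4, 5.8]
opening: 0.301
```

```bash
python3 st.py
```

```text
7.1 [ 0.5289 -0.124   0.1254] jaw 13.808399264060029 toolx [ 0.0041  0.002  -1.    ] F [-0.47  1.37  5.82] M [ 0.12  0.3  -0.01] open mm 25.69970841456775
```

Emit:
play_rows([
  {"delta_pos":[0,0,-0.001],"delta_rot":[0,0,0],"claw":15},
  {"delta_pos":[0,0,-0.002],"delta_rot":[0,0,0],"claw":15},
  {"delta_pos":[0,0,-0.003],"delta_rot":[0,0,0],"claw":15},
  {"delta_pos":[0,0,-0.003],"delta_rot":[0,0,0],"claw":15},
])

```text
time: 7.43
eef_pos: [0.529, -0.124, 0.123]
tcp_rot: [0.703, 0.086, -0.701, 0.084]
contact_force: [-1.6, 0.9, 6.5]
opening: 0.298
```

```bash
python3 st.py
```

```text
7.4333 [ 0.529 -0.124  0.123] jaw 13.811164737355611 toolx [ 0.0038  0.0021 -1.    ] F [-1.61  0.89  6.51] M [ 0.2   0.47 -0.01] open mm 25.45295966267981
```

Emit:
play_rows([
  {"delta_pos":[0,0,-0.0005],"delta_rot":[0,0,0],"claw":15},
  {"delta_pos":[0,0,-0.001],"delta_rot":[0,0,0],"claw":15},
  {"delta_pos":[0,0,-0.0015],"delta_rot":[0,0,0],"claw":15},
  {"delta_pos":[0,0,-0.0015],"delta_rot":[0,0,0],"claw":15},
])

```text
time: 7.77
eef_pos: [0.529, -0.124, 0.1223]
tcp_rot: [0.703, 0.086, -0.701, 0.084]
contact_force: [-2.2, 0.8, 6.5]
opening: 0.29
```

```bash
python3 st.py
```

```text
7.7667 [ 0.529  -0.124   0.1223] jaw 13.822716371003295 toolx [ 0.0034  0.0022 -1.    ] F [-2.17  0.83  6.49] M [ 0.2   0.49 -0.01] open mm 24.76799976404545
```

Emit:
play_rows([
  {"delta_pos":[0,0,-0.0005],"delta_rot":[0,0,0],"claw":15},
  {"delta_pos":[0,0,-0.001],"delta_rot":[0,0,0],"claw":15},
  {"delta_pos":[0,0,-0.0015],"delta_rot":[0,0,0],"claw":15},
  {"delta_pos":[0,0,-0.0015],"delta_rot":[0,0,0],"claw":15},
])

```text
time: 8.1
eef_pos: [0.5291, -0.124, 0.1221]
tcp_rot: [0.703, 0.086, -0.701, 0.084]
contact_force: [-4.5, 0.4, 8.0]
opening: 0.297
```

```bash
python3 st.py;python3 - <<'E'
from h import *
w=ctrl.read_camera("wrist");a=ctrl.read_camera("scene")
cv2.imwrite("pics/g2.png",np.vstack([np.hstack([crop(a,240,135,66,50,6),crop(w,176,120,132,100,3)]),np.zeros((2,792,3),np.uint8)]))
E
```

```text
8.1 [ 0.5291 -0.124   0.1221] jaw 13.836732801000878 toolx [ 0.0025  0.0023 -1.    ] F [-4.54  0.42  8.04] M [ 0.28  0.76 -0.01] open mm 25.33979416597948
```

View pics/g2.png

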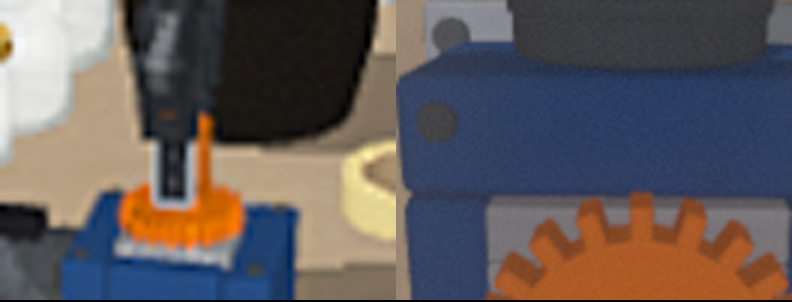

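The picture shows the disc practically on the steel top (scene crop 180,235). z has settled at 0.1221, exactly as computed for home, but there is a side force of −4.5 N in x. I'll ease that and then press slightly more.

Emit:
play_rows([
  {"delta_pos":[-0.0005,0,-0.001],"delta_rot":[0,0,0],"claw":15},
  {"delta_pos":[-0.001,0,-0.002],"delta_rot":[0,0,0],"claw":15},
  {"delta_pos":[-0.001,0,-0.002],"delta_rot":[0,0,0],"claw":15},
  {"delta_pos":[-0.001,0,-0.002],"delta_rot":[0,0,0],"claw":15},
])

```text
time: 8.53
eef_pos: [0.5289, -0.124, 0.1221]
tcp_rot: [0.703, 0.086, -0.7, 0.085]
contact_force: [-2.9, 2.3, 10.1]
opening: 0.296
```

```bash
python3 st.py
```

```text
8.5333 [ 0.5289 -0.124   0.1221] jaw 13.834227130289648 toolx [ 0.004   0.0023 -1.    ] F [-2.86  2.26 10.06] M [ 0.4   0.55 -0.02] open mm 25.256945422253377
```

Emit:
play_rows([
  {"delta_pos":[-0.001,-0.0005,-0.002],"delta_rot":[0,0,0],"claw":15},
  {"delta_pos":[-0.001,-0.0005,-0.003],"delta_rot":[0,0,0],"claw":15},
  {"delta_pos":[-0.0015,-0.0005,-0.004],"delta_rot":[0,0,0],"claw":15},
  {"delta_pos":[-0.0015,-0.0005,-0.004],"delta_rot":[0,0,0],"claw":15},
  {"delta_pos":[-0.0015,-0.0005,-0.004],"delta_rot":[0,0,0],"claw":15},
  {"delta_pos":[-0.0015,-0.0005,-0.004],"delta_rot":[0,0,0],"claw":15},
])

```text
time: 9.03
eef_pos: [0.5289, -0.1241, 0.1221]
tcp_rot: [0.704, 0.086, -0.7, 0.084]
contact_force: [-5.4, 6.4, 18.5]
opening: 0.298
```

```bash
python3 st.py; python3 - <<'E'
from h import *
w=ctrl.read_camera("wrist");a=ctrl.read_camera("scene")
cv2.imwrite("pics/g3.png",np.hstack([crop(a,248,138,50,50,8),crop(w,156,90,200,200,2)]))
E
sleep 0; python3 st.py
```

```text
9.0333 [ 0.5289 -0.1241  0.1221] jaw 13.82270306028309 toolx [ 0.0062  0.0032 -1.    ] F [-5.39  6.35 18.48] M [ 0.9   1.12 -0.03] open mm 25.487652642333032
9.1333 [ 0.5289 -0.1241  0.1221] jaw 13.82390085118233 toolx [ 0.0062  0.0032 -1.    ] F [-5.33  5.29 18.21] M [ 0.93  1.12 -0.03] open mm 25.261054282339543
```

View pics/g3.png

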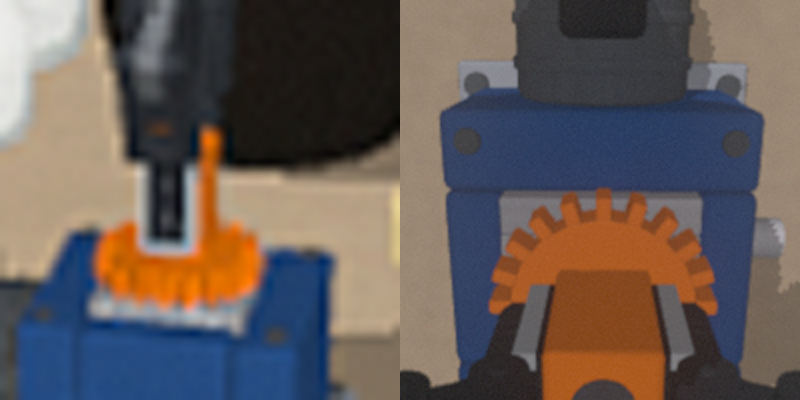

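```bash
python3 -c "
from plant import ctrl
print(ctrl.sign_off())"; python3 st.py
```

```text
the job is handed in; nothing more can be done
None
the job is handed in; nothing more can be done
```

The orange gear is meshed in the gearmotor socket and pressed fully home, and the gripper is still holding it at 60 N for you to fit the clip. I lifted it from the rest block, turned it about 13° to match the slots, and slid it in against the spring in small, force-checked steps. I handed in about 9 s into the 40 s allowed.

**Last checks:**
- **Fully home:** the tool came to a firm stop at z = 0.1221 m, the height I had worked out for fully home. It stayed there as the push grew from 8 N to about 18 N.
- **Picture:** the last views show the disc lying on the steel top.
- **Upright:** the tool is within about 0.4° of vertical.
- **Press force:** steady at about 18 N up, well under the 40 N limit. A side force of 5 to 6 N in x and in y remains. I tried to ease it, but it came back as I pressed harder.
- **Not read directly:** I judged "home" from height, force and pictures, since the ejector travel could not be read. No reading came back after hand-in either.

The can, jar, cap, tape roll and the purple and turquoise gears were not on the arm's path. I did not take a final picture of each one.

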